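# Fit a die in the soap-stamping jig and latch it

## Task

Fit the rectangular stamping die into the pocket of the soap-stamping jig, medallion side up, and press it down past the spring catch until it sits flush with the top of the block all round. Then swing the jig's latch right round to its stop, over the end of the die, so that the die is locked in. Leave the round die, the soap and the wooden stamp where they are.

Things in the scene. Friction and masses are not known exactly. Their poses are not given: they have to be found in the camera images.
- die: Rectangular stamping die: grey plastic block 44 mm (its x) by 64 mm (its y) by 28 mm high, 90 g, loose, right way up. Origin at the centre of its underside, z up. A 24 mm medallion stands 2 mm above the middle of its top. Both short ends (+y, -y) have a groove 3 mm deep, 5 to 16 mm above the underside. It fits the pocket either way round.
- jig: Stamping jig, fixed to the bench: light wooden block 110 mm (its x) by 170 mm (its y) by 38 mm high on a thin metal base. Origin at the centre of its underside, z up. In the middle of its top a pocket 47 mm (x) by 67 mm (y), 28 mm deep, 4 mm chamfer round the mouth: the die, y along the jig's y, fits with 1.5 mm play each side and is flush when on the pocket's floor.
- pocket (a point): Centre of the pocket's mouth, level with the block's top (38 mm above the bench). A spring-loaded steel roller pokes 3.5 mm into the pocket from each short end, 10.5 mm above its floor: a die let go in the pocket stops on the rollers, 9 to 16 mm proud, and must be pressed past them (5 to 18 N) until they snap into its grooves and it meets the floor.
- latch (a joint): Angle (rad) of the latch on the jig: a steel arm 14 mm wide, 6 mm thick, 2 mm above the block, turning on an upright pivot; it stays where it is left (light friction). At 0 it points along the jig's -x, clear of the pocket; it grows anticlockwise seen from above; at 1.57, its stop, it points along the jig's -y, 14 mm over the die's end. A die over 2 mm proud blocks it.
- latch_pivot (a point): The latch's pivot, 62 mm from the jig's centre along the jig's +y, level with the block's top; the pivot's screw rises 12 mm above the block.
- latch_knob (a point): Top of the black upright knob on the latch, 36 mm from the pivot's axis. The knob rises from 8 to 31 mm above the block's top; its stem is 12 mm in diameter, with a 16 mm head over the topmost 6 mm.
- round_die: A round grey plastic die, 58 mm in diameter and 28 mm high, loose, which does not fit this pocket: leave alone. Origin at the centre of its underside.
- soap_bar: An off-white bar of soap, 55 x 80 x 29 mm, loose: leave alone. Origin at the centre of its underside.
- wooden_stamp: A turned wooden hand stamp, 35 mm in diameter and 64 mm high, standing loose: leave alone. Origin at the centre of its underside.
There are look-alikes about, which are no part of the job. What is shaped like the die but orange is not meant.

How it is judged:
By the outcome, as a careful person would: the job done as asked, in the order asked, and still so for the second after the job is handed in, with the robot touching nothing.
It also fails if it takes over 61 s, if anything falls off the work surface, if the arm or the gripper's body presses on something with over 40 N, if the wrist force passes 120 N, or if a joint passes its speed limit or range.

## Robot

A 6-joint arm with a two-finger parallel gripper is mounted at the origin on a cart in front of the work surface, level with it; the furniture and walls round the work are solid. World frame = base frame: x ahead of the robot, y to its left, z up, the work surface at z = 0. Lengths are in m, angles in rad, forces in N, time in s.
With the tool pointing down it reaches from about 0.375 to 0.9 m from the base axis. Payload 3.1 kg.
Tool frame: the origin (TCP) lies midway between the tips of the shut fingers; the grasp point (between the pads) lies 19 mm behind it; x points along the fingers, z is the direction in which the jaws open and shut, and the axes are right-handed (so a half turn about x gives the same grasp; the last joint's range is limited). The gripper opens to 85 mm and grips with 20 to 120 N. Pads are 22 mm wide; open, the fingers measure 114 mm over their backs; the gripper's body (76 mm by 85 mm) begins 54 mm behind the grasp point. The pads swing forward as they close: fully open they stand 13 mm farther back than shut.
Start: joints at [1.149, 0.527, 1.433, -0, 1.181, -0.178], TCP at [0.15, 0.607, 0.231] pointing down, gripper open.
Joint ranges: [-3.08, 3.08], [-0.75, 2.2], [0.22, 2.44], [-1.43, 4.57], [0, 2.65], [-2.85, 2.85]. Speed limits (rad/s): [2.79, 2.79, 3.14, 3.14, 3.14, 3.14].

## Interface

Orientations are given as a unit quaternion [x, y, z, w].
In Python, from station import status, snapshot, camera_params, ticket gives the robot as it stands.
- The arm moves only by the tool arm_command, never from a script. Its argument "series" is a list that holds one entry, the list of rows, each a list of 4 numbers: the shift along the tool's x, y, z in mm, then the turn about the tool's x in rad. A call has 1 to 10 rows; each row shifts and turns the commanded pose from where the row before left it, along the tool's axes as they then stand; what a row does not reach is not made up. A row lasts 1/10 s, in which the tool goes at most 50 mm and 8.59 degrees, less where a joint would pass 70% of its speed; a pose out of reach is approached as far as the arm can. A call is refused whole if a number of a shift passes 50 or a number of a turn 0.15, either way. A call with a gripper value outside its range is refused whole. "jaw" is the opening in per cent of the stroke, from 0 (shut) to 100 (fully open), set as the call begins (left out, the last holds). The fingers move at their own pace and stop on an object; "force" is the grip in N (left out, the last holds). Time passes only in rows, so rows that do not move let the fingers close. It gives the time, the measured TCP pose, the force and the opening at its end, in the units of the state.
- status.sense(): the state, without advancing time (a new reading comes with each control period).
- snapshot(name): name is "scene" or "top" or "wrist"; returns the picture (400x640x3 uint8, red, green, blue); there is no depth.
- camera_params(name): a dict with "fovy" (degrees; the focal length in pixels is half the picture's height over the tangent of half this angle, whatever the lens; pixels are square), "cx", "cy" (the principal point, pixels), "extrinsics" (4x4, takes a point from camera to world coordinates); the wrist camera has in their place "mount" (4x4, takes a point from camera to tool coordinates, whose origin is the TCP and whose axes are the tool frame's). Camera axes: x right, y down, z forward; pixel columns grow to the right and rows downward; lengths in m; the calibration is good to about 2 mm. A picture is of the moment at which its call begins: read the wrist's pose just before it. camera_params takes no time and is no camera call.
- ticket.sign_off(): hands the job in, once; it reports no verdict.
The state is a dict: "t": time; "q": joint angles; "qd": joint speeds; "tau": joint torques, N m; "tcp_pos": TCP position; "tool_rot": TCP orientation; "force": force on the tool from outside, world axes, zero at the start; "ft_torque": the same for the moment, N m; "finger_gap": opening from 0.0 (shut) to 1.0 (fully open).
Only numpy, scipy, OpenCV 4.12 (cv2) and the standard library are available. Lean on these libraries where they do the work, as an engineer would, in place of code of your own. Each camera call takes 0.05 s, during which the arm holds its last target. There are 200 camera calls.

## Working session

There is one attempt and no reset: what is moved stays moved. The work goes in short steps, Python scripts to look and compute and a tool call to move; the robot and the scene stay as the last step left them, time stands still between calls to the robot, and variables do not carry over. Pictures are saved under pics/ and viewed, about 8 in all and at most 12, crops included, and the job is handed in when it is done.

Besides the shell and the picture viewer there is one more tool, called after "Emit:" in YAML: its name, and indented under it one key for each argument. arm_command: Moves the arm, as the interface text tells. Its arguments: {"type":"object","properties":{"series":{"type":"array"},"jaw":{"type":"number"},"force":{"type":"number"}},"required":["series"]}

```bash
ls; mkdir -p pics
python3 - <<'E'
from station import status, snapshot, camera_params
import cv2,numpy as np
np.set_printoptions(precision=4,suppress=True)
print(status.sense())
for n in("scene","top","wrist"):
    cv2.imwrite(f"pics/{n}0.png",snapshot(n)[:,:,::-1]); print(n,camera_params(n))
E
```

```text
pics
{'t': 0.0, 'q': array([ 1.1495,  0.5285,  1.4339, -0.    ,  1.1814, -0.1785]), 'qd': array([-0.0033,  0.0009, -0.0011, -0.0023, -0.0006,  0.0014]), 'tau': array([  0.0007, -44.2343, -17.8036,  -0.    ,   0.0082,  -0.    ]), 'tcp_pos': array([0.1499, 0.606 , 0.2303]), 'tool_rot': array([-0.4361,  0.5575,  0.4354,  0.5562]), 'force': array([-0.3496,  0.8375, -0.3589]), 'ft_torque': array([-0.0176,  0.0035,  0.0067]), 'finger_gap': 0.9951990520597764}
scene {'fovy': 51.70073354924368, 'cx': 322.08205464153326, 'cy': 204.27671378304598, 'extrinsics': array([[ 0.5723, -0.3609,  0.7364, -0.2644],
       [-0.8198, -0.2714,  0.5042, -0.6425],
       [ 0.0179, -0.8923, -0.4512,  0.5782],
       [ 0.    ,  0.    ,  0.    ,  1.    ]])}
top {'fovy': 53.188571678273654, 'cx': 322.22200164962845, 'cy': 207.80250110426712, 'extrinsics': array([[ 0.0046, -0.9975,  0.071 ,  0.4423],
       [-0.9999, -0.0037,  0.0122, -0.088 ],
       [-0.0119, -0.071 , -0.9974,  1.2028],
       [ 0.    ,  0.    ,  0.    ,  1.    ]])}
wrist {'fovy': 66.7132330902267, 'cx': 320.9096823979029, 'cy': 199.1974878209418, 'mount': array([[ 0.0006, -0.2844,  0.9587, -0.1411],
       [-0.0004, -0.9587, -0.2844,  0.0711],
       [ 1.    , -0.0002, -0.0007, -0.0002],
       [ 0.    ,  0.    ,  0.    ,  1.    ]])}
```

View pics/top0.png

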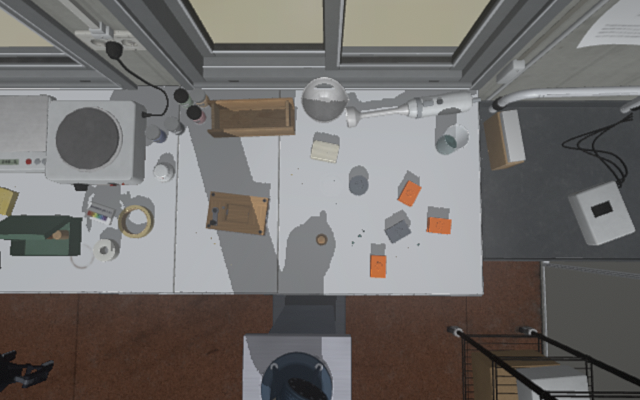

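View pics/scene0.png

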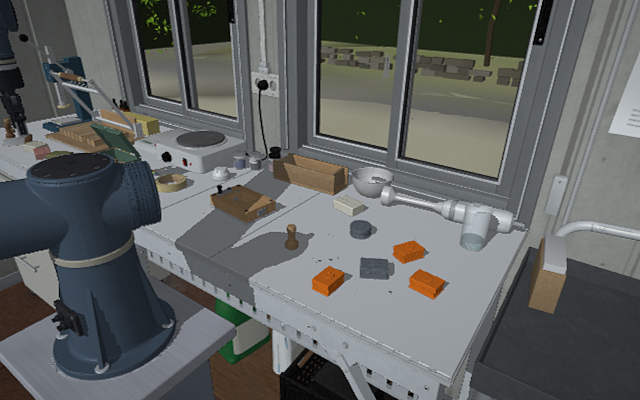

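The top view shows the jig near (237,213), the grey die near (398,229), the round die at (358,180) and the stamp at (321,240). The orange look-alikes are around the die. I'll enlarge the jig and the die.

Run:
```python
import cv2,numpy as np
t=cv2.imread("pics/top0.png")
a=cv2.resize(t[178:248,197:277],None,fx=5,fy=5,interpolation=cv2.INTER_CUBIC)
b=cv2.resize(t[194:264,358:438],None,fx=5,fy=5,interpolation=cv2.INTER_CUBIC)
cv2.imwrite("pics/crop0.png",np.hstack([a,b]))
```

```text
(no output)
```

View pics/crop0.png

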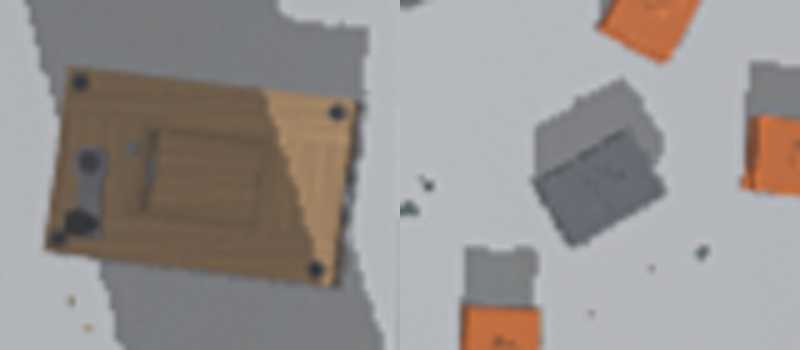

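```bash
cat > h.py <<'E'
import numpy as np,cv2
from station import status,snapshot,camera_params
from scipy.spatial.transform import Rotation as R
np.set_printoptions(precision=4,suppress=True)
def pose(s=None):
    s=s or status.sense(); T=np.eye(4);T[:3,:3]=R.from_quat(s['tool_rot']).as_matrix();T[:3,3]=s['tcp_pos'];return T
def cam(n,T=None):
    c=camera_params(n);f=200/np.tan(np.radians(c['fovy'])/2)
    return f,c['cx'],c['cy'],(c['extrinsics'] if 'extrinsics' in c else (pose() if T is None else T)@c['mount'])
def ray(n,uv,z,T=None):
    f,cx,cy,E=cam(n,T);uv=np.atleast_2d(uv).astype(float)
    d=np.c_[(uv[:,0]-cx)/f,(uv[:,1]-cy)/f,np.ones(len(uv))]@E[:3,:3].T
    return E[:3,3]+d*((z-E[2,3])/d[:,2])[:,None]
def proj(n,P,T=None):
    f,cx,cy,E=cam(n,T);p=(np.atleast_2d(P)-E[:3,3])@E[:3,:3]
    return np.c_[f*p[:,0]/p[:,2]+cx,f*p[:,1]/p[:,2]+cy]
E
python3 - <<'E'
from h import *
J=np.array([(68,68),(358,102),(336,286),(46,250)])/5+[197,178]
D=(np.array([(535,180),(628,128),(667,188),(573,246)])-[400,0])/5+[358,194]
for n,C,z in(("jig",J,.038),("die",D,.028)):
    p=ray("top",C,z)[:,:2];c=p.mean(0);e=np.roll(p,-1,0)-p
    l=e[0]-e[2];print(n,p,c,np.linalg.norm(e,axis=1),"long axis ang",np.degrees(np.arctan2(l[1],l[0])))
print(pose())
E
```

```text
jig [[0.5717 0.2548]
 [0.5522 0.0836]
 [0.4445 0.095 ]
 [0.4647 0.2651]] [0.5083 0.1746] [0.1723 0.1083 0.1713 0.1075] long axis ang -96.63865706795258
die [[ 0.4613 -0.258 ]
 [ 0.492  -0.3127]
 [ 0.457  -0.3351]
 [ 0.4229 -0.2799]] [ 0.4583 -0.2964] [0.0627 0.0416 0.0649 0.0443] long axis ang -59.46637869388834
[[-0.0007 -0.9707  0.2404  0.15  ]
 [-0.0015  0.2404  0.9707  0.6062]
 [-1.      0.0003 -0.0017  0.2306]
 [ 0.      0.      0.      1.    ]]
```

```bash
cat >> h.py <<'E'
def yaw(T): return np.degrees(np.arctan2(T[1,2],T[0,2]))
def plan(target,yawt,n,T=None):
    """n equal rows to target TCP and jaw yaw (deg), tool vertical"""
    T=(pose() if T is None else T).copy();d=(np.array(target)-T[:3,3])/n
    a=np.radians((yawt-yaw(T)+90)%180-90)/n
    print("from",T[:3,3],yaw(T),"turn/row",-a)
    for i in range(n):
        print("[%s]"%", ".join("%.1f"%v for v in T[:3,:3].T@d*1e3)+", %.3f"%-a)
        T[:3,:3]=T[:3,:3]@R.from_rotvec([-a,0,0]).as_matrix()
        T[:3,3]+=d
    return T
E
python3 -c "
from h import *
T=plan([.5,.2,.23],52,11); plan([.458,-.296,.2],30.5,11,T)"
```

```text
from [0.15   0.6062 0.2306] 76.08782709489105 turn/row 0.03821926295063177
[0.1, -39.8, -28.2], 0.038
[0.1, -40.8, -26.7], 0.038
[0.1, -41.8, -25.1], 0.038
[0.1, -42.7, -23.5], 0.038
[0.1, -43.6, -21.8], 0.038
[0.1, -44.4, -20.1], 0.038
[0.1, -45.1, -18.4], 0.038
[0.1, -45.8, -16.7], 0.038
[0.1, -46.4, -14.9], 0.038
[0.1, -46.9, -13.1], 0.038
[0.1, -47.4, -11.3], 0.038
from [0.5  0.2  0.23] 51.999966767964686 turn/row 0.034113200833667943
[2.8, -24.8, -37.9], 0.034
[2.8, -26.0, -37.0], 0.034
[2.8, -27.3, -36.1], 0.034
[2.8, -28.5, -35.2], 0.034
[2.8, -29.7, -34.2], 0.034
[2.8, -30.8, -33.1], 0.034
[2.8, -31.9, -32.1], 0.034
[2.8, -33.0, -30.9], 0.034
[2.8, -34.0, -29.8], 0.034
[2.8, -35.0, -28.6], 0.034
[2.8, -36.0, -27.4], 0.034
```

Emit:
arm_command:
  series:
    - [[0,-40,-28,0.04],[0,-41,-27,0.04],[0,-42,-25,0.04],[0,-43,-23,0.04],[0,-44,-22,0.04],[0,-44,-20,0.04],[0,-45,-18,0.04],[0,-46,-17,0.04],[0,-46,-15,0.04],[0,-47,-13,0.04]]
  jaw: 80

```text
t: 1.15
tcp_pos: [0.4671, 0.2334, 0.2312]
tool_rot: [-0.316, 0.633, 0.316, 0.633]
force: [1.4, 0.3, 0.1]
finger_gap: 0.802
```

Emit:
arm_command:
  series:
    - [[0,-47,-11,0.04],[0,0,0,0]]

```text
t: 1.35
tcp_pos: [0.502, 0.1938, 0.2314]
tool_rot: [-0.302, 0.639, 0.3, 0.641]
force: [0.0, 1.5, 0.3]
finger_gap: 0.805
```

Run:
```python
from h import *
s=status.sense();T=pose(s);np.save("Tj.npy",T);cv2.imwrite("pics/wj.png",snapshot("wrist")[:,:,::-1]);print(s['t'],np.abs(s['qd']).max())
plan([.458,-.296,.2],30.5,11,T)
```

```text
1.35 0.0805997345698921
from [0.502  0.1938 0.2314] 50.469918826318306 turn/row 0.0316855304432051
[2.9, -25.2, -36.9], 0.032
[2.9, -26.4, -36.1], 0.032
[2.9, -27.5, -35.2], 0.032
[2.9, -28.6, -34.3], 0.032
[2.9, -29.7, -33.4], 0.032
[2.9, -30.7, -32.5], 0.032
[2.9, -31.8, -31.5], 0.032
[2.9, -32.7, -30.4], 0.032
[2.9, -33.7, -29.4], 0.032
[2.9, -34.6, -28.3], 0.032
[2.9, -35.5, -27.2], 0.032
```

View pics/wj.png

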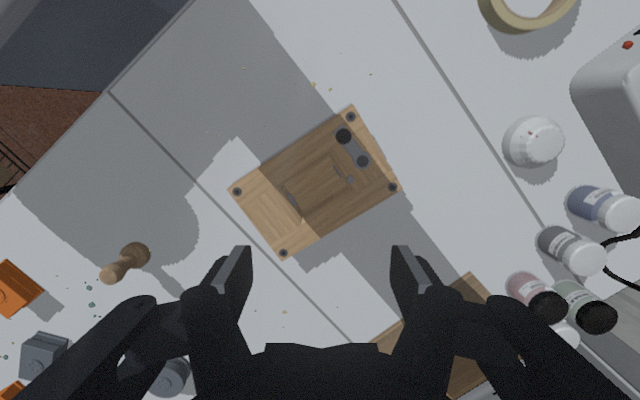

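The wrist view shows the jig's top corners at about (352,104), (227,187), (284,261), (402,187). The knob is at (344,136), the pivot at (363,160), and the pocket mouth is around (318,187).

Run:
```python
from h import *
T=np.load("Tj.npy")
p=ray("wrist",[(402,187),(284,261),(227,187),(352,104)],.038,T)[:,:2];c=p.mean(0);e=np.roll(p,-1,0)-p;l=e[0]-e[2]
print(p,c,np.linalg.norm(e,axis=1),np.degrees(np.arctan2(l[1],l[0])))
t=cv2.imread("pics/wj.png")
cv2.imwrite("pics/wjc.png",cv2.resize(t[95:270,220:410],None,fx=4,fy=4,interpolation=cv2.INTER_CUBIC)[:600,:])
```

```text
[[0.5722 0.2559]
 [0.5568 0.0905]
 [0.4457 0.1027]
 [0.465  0.2673]] [0.5099 0.1791] [0.166  0.1118 0.1657 0.1078] -96.00594723381096
```

Emit:
arm_command:
  series:
    - [[3,-25,-37,0.03],[3,-26,-36,0.03],[3,-28,-35,0.03],[3,-29,-34,0.03],[3,-30,-33,0.03],[3,-31,-32,0.03],[3,-32,-31,0.03],[3,-33,-30,0.03],[3,-34,-29,0.03],[3,-35,-28,0.03]]

```text
t: 2.4
tcp_pos: [0.4668, -0.2469, 0.2011]
tool_rot: [-0.205, 0.677, 0.206, 0.677]
force: [1.0, -0.3, 0.1]
finger_gap: 0.8
```

Emit:
arm_command:
  series:
    - [[0,0,0,0.04],[0,0,0,0]]

```text
t: 2.6
tcp_pos: [0.4668, -0.2467, 0.2008]
tool_rot: [-0.19, 0.681, 0.192, 0.681]
force: [-0.6, -0.3, -0.6]
finger_gap: 0.8
```

Run:
```python
from h import *
s=status.sense();T=pose(s);np.save("Td.npy",T);im=snapshot("wrist")[:,:,::-1];cv2.imwrite("pics/wd.png",im)
u=proj("wrist",[[.458,-.296,.028]],T)[0];print(s['t'],u,T[:3,3],yaw(T))
x,y=(u-[100,75]).astype(int).clip(0);print(x,y)
cv2.imwrite("pics/wdc.png",cv2.resize(im[y:y+150,x:x+200],None,fx=4,fy=4,interpolation=cv2.INTER_CUBIC))
```

```text
2.6 [290.0432 213.1349] [ 0.4668 -0.2467  0.2008] 31.357398019967597
190 138
```

View pics/wdc.png

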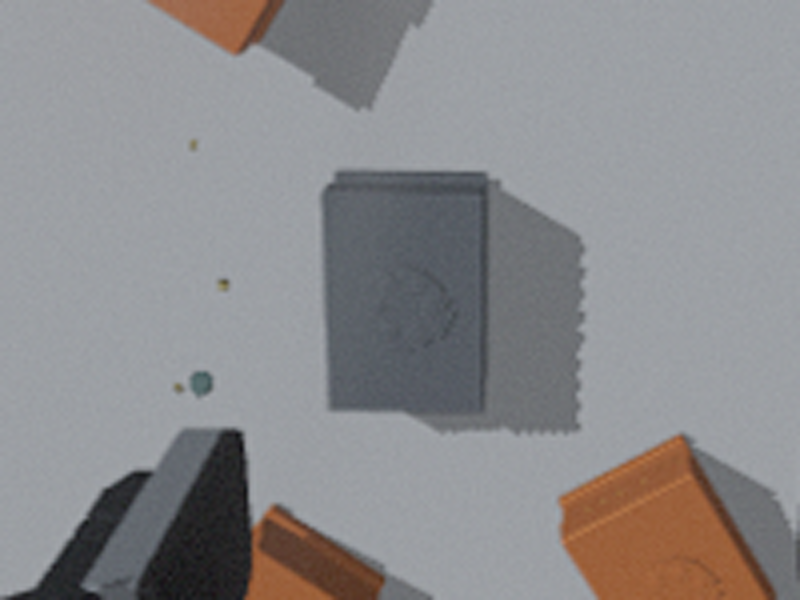

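The crop, with its origin at (190,138) and a scale of 4, shows the grey die's top face with corners at (324,190), (487,188), (484,410), (330,410), medallion up.

Run:
```python
from h import *
T=np.load("Td.npy")
q=np.array([(324,190),(487,188),(484,410),(330,410)])/4+[190,138]
p=ray("wrist",q,.028,T)[:,:2];c=p.mean(0);e=np.roll(p,-1,0)-p;s=e[0]-e[2];l=e[1]-e[3]
print(p,c,np.linalg.norm(e,axis=1),np.degrees(np.arctan2(s[1],s[0])),np.degrees(np.arctan2(l[1],l[0]))+90)
plan([c[0],c[1],.09],np.degrees(np.arctan2(l[1],l[0]))+90,4)
```

```text
[[ 0.4253 -0.2795]
 [ 0.462  -0.2565]
 [ 0.4942 -0.312 ]
 [ 0.4573 -0.3345]] [ 0.4597 -0.2956] [0.0434 0.0641 0.0432 0.0636] 31.71482157613323 30.139891532787573
from [ 0.4667 -0.2457  0.2009] 31.4762121720134 turn/row 0.005830798754211514
[27.7, -9.8, -8.0], 0.006
[27.7, -9.8, -8.0], 0.006
[27.7, -9.9, -7.9], 0.006
[27.7, -9.9, -7.8], 0.006
```

View pics/wjc.png

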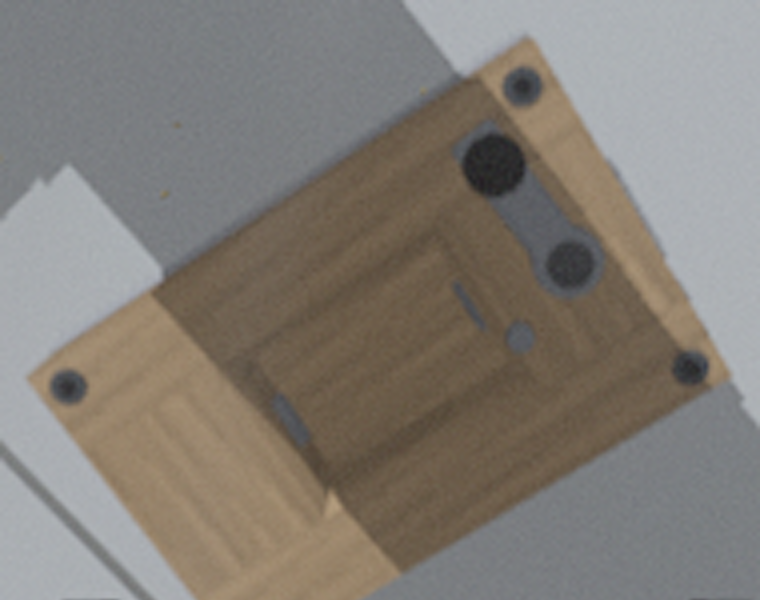

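Emit:
arm_command:
  series:
    - [[28,-10,-8,0.006],[28,-10,-8,0.006],[28,-10,-8,0.006],[27,-10,-8,0.006],[20,0,0,0],[20,0,0,0],[20,0,0,0],[10,0,0,0],[10,0,0,0],[0,0,0,0]]

```text
t: 3.65
tcp_pos: [0.4601, -0.2966, 0.0096]
tool_rot: [-0.183, 0.683, 0.184, 0.683]
force: [0.0, 0.0, -0.2]
finger_gap: 0.796
```

Emit:
arm_command:
  series:
    - [[0,0,0,0],[0,0,0,0],[0,0,0,0],[0,0,0,0],[0,0,0,0],[0,0,0,0]]
  jaw: 0
  force: 40

```text
t: 4.25
tcp_pos: [0.4608, -0.2984, 0.0113]
tool_rot: [-0.184, 0.683, 0.183, 0.683]
force: [0.9, 1.0, 6.2]
finger_gap: 0.502
```

```bash
python3 -c "
from h import *
T=pose();T[:3,3]+=[0,0,.12]
plan([.509,.177,.131],-6.3,11,T)"
```

```text
from [ 0.4608 -0.2984  0.1313] 30.01747060895606 turn/row 0.05762358528386847
[-0.0, 35.2, 25.4], 0.058
[-0.0, 36.6, 23.3], 0.058
[-0.0, 37.9, 21.2], 0.058
[-0.0, 39.1, 19.0], 0.058
[-0.0, 40.1, 16.7], 0.058
[-0.0, 41.0, 14.4], 0.058
[-0.0, 41.8, 12.0], 0.058
[-0.0, 42.4, 9.5], 0.058
[-0.0, 42.9, 7.1], 0.058
[-0.0, 43.2, 4.6], 0.058
[-0.0, 43.4, 2.1], 0.058
```

Emit:
arm_command:
  series:
    - [[-15,0,0,0],[-30,0,0,0],[-35,0,0,0],[-40,0,0,0]]

```text
t: 4.65
tcp_pos: [0.4593, -0.2973, 0.1306]
tool_rot: [-0.182, 0.684, 0.184, 0.682]
force: [0.9, 0.1, -0.8]
finger_gap: 0.504
```

Emit:
arm_command:
  series:
    - [[0,35,25,0.058],[0,37,23,0.058],[0,38,21,0.058],[0,39,19,0.058],[0,40,17,0.058],[0,41,14,0.058],[0,42,12,0.058],[0,42,10,0.058],[0,43,7,0.058],[0,43,5,0.058]]

```text
t: 5.65
tcp_pos: [0.5042, 0.1353, 0.1302]
tool_rot: [0.021, 0.707, -0.021, 0.707]
force: [0.3, -0.1, -0.8]
finger_gap: 0.505
```

Emit:
arm_command:
  series:
    - [[0,30,2,0.058],[0,0,0,0],[0,0,0,0]]

```text
t: 5.95
tcp_pos: [0.5078, 0.1639, 0.1301]
tool_rot: [0.039, 0.706, -0.04, 0.706]
force: [0.6, 0.4, -0.7]
finger_gap: 0.503
```

Run:
```python
from h import *
s=status.sense();T=pose(s);np.save("Th.npy",T);im=snapshot("wrist")[:,:,::-1];cv2.imwrite("pics/wh.png",im)
print(s['t'],s['force'],T[:3,3],yaw(T))
u=proj("wrist",[[.509,.177,.038]],T)[0];print(u)
cv2.imwrite("pics/whc.png",cv2.resize(im[40:400,100:540],None,fx=1.66,fy=1.66,interpolation=cv2.INTER_CUBIC))
```

```text
5.95 [ 0.5587  0.4221 -0.7358] [0.5078 0.1639 0.1301] -6.387511295283002
[319.1261 186.3616]
```

View pics/wh.png

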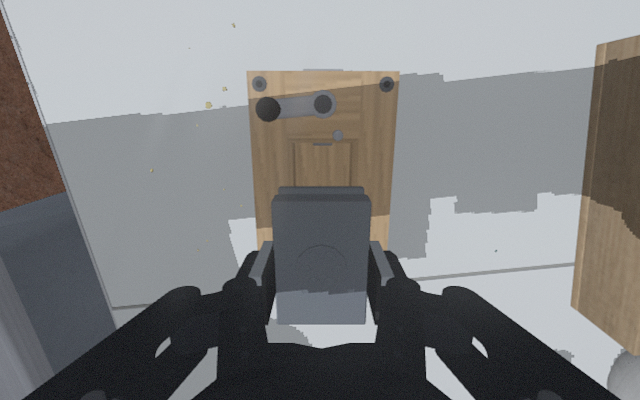

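The die is held squarely between the fingers, with its top face at about (274,197), (369,197), (366,324), (277,322). The jig's far edge runs from (248,71) to (399,71), and the pocket mouth's far corners are near (293,140) and (357,138). I'll enlarge the mouth.

Run:
```python
import cv2
im=cv2.imread("pics/wh.png")
cv2.imwrite("pics/whc.png",cv2.resize(im[60:210,230:410],None,fx=4,fy=4,interpolation=cv2.INTER_CUBIC))
```

```text
(no output)
```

View pics/whc.png

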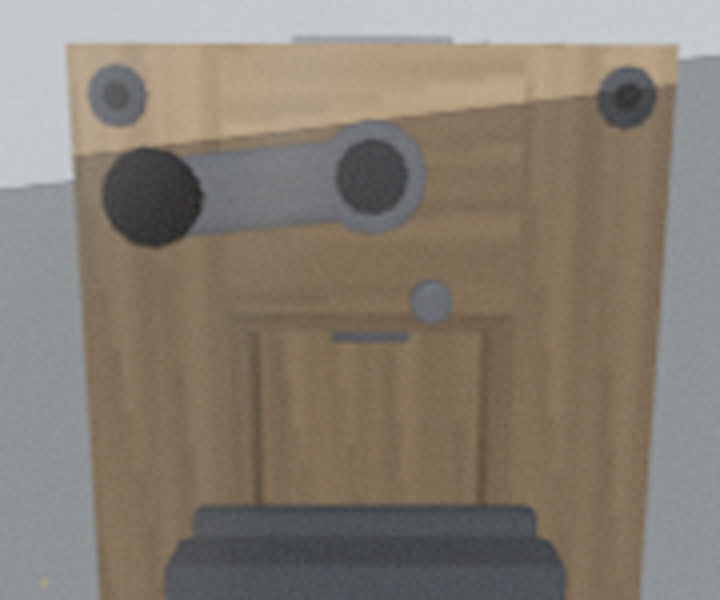

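Run:
```python
from h import *
T=np.load("Th.npy"); W=lambda a,z:ray("wrist",np.array(a)/4+[230,60],z,T)[:,:2]
fe=W([(68,45),(678,45)],.038); print("far",fe,np.linalg.norm(fe[1]-fe[0]))
se=W([(100,590),(642,590)],.038);print("side w",np.linalg.norm(se[1]-se[0]))
d=(fe.mean(0)-se.mean(0));print("mid-line ang",np.degrees(np.arctan2(d[1],d[0])),"edge ang",np.degrees(np.arctan2(*(fe[1]-fe[0])[::-1])))
m=W([(232,317),(512,317)],.038);print("mouth",m,np.linalg.norm(m[1]-m[0]))
pv=W([(372,175)],.050)[0];print("pivot",pv)
a=np.radians(-6.4);X=np.array([np.cos(a),np.sin(a)]);Y=np.array([-X[1],X[0]])
for n,p,o in(("far",fe.mean(0),85),("mouth",m.mean(0),37.5),("pivot",pv,62)):print(n,"centre",p-Y*o/1e3)
ze=T[2,3]-.0113
b=W([(195,508),(535,508)],ze);tp=ray("wrist",[(274,197),(369,197),(366,324),(277,322)],ze+.028,T)[:,:2]
print("die bottom",b,np.linalg.norm(b[1]-b[0]),b.mean(0)-Y*.032,"top",tp,tp.mean(0),np.linalg.norm(np.roll(tp,-1,0)-tp,axis=1))
print("die yaw",np.degrees(np.arctan2(*(b[1]-b[0])[::-1])),"tool yaw",yaw(T),T[:2,3])
```

```text
far [[0.4676 0.2666]
 [0.5754 0.2545]] 0.10849706523867682
side w 0.10941678829832155
mid-line ang 83.48863100087226 edge ang -6.419154109289476
mouth [[0.4898 0.2161]
 [0.5424 0.2102]] 0.05294488844441892
pivot [0.5188 0.2385]
far centre [0.512  0.1761]
mouth centre [0.5119 0.1759]
pivot centre [0.5119 0.1768]
die bottom [[0.4911 0.1992]
 [0.5348 0.1944]] 0.04395946607079496 [0.5094 0.165 ] top [[0.4932 0.2018]
 [0.5335 0.1973]
 [0.5277 0.1331]
 [0.4848 0.1391]] [0.5098 0.1678] [0.0405 0.0644 0.0433 0.0633]
die yaw -6.390767768329633 tool yaw -6.387511295283002 [0.5078 0.1639]
```

Emit:
arm_command:
  series:
    - [[10,6,0.7,0],[20,5.4,0.6,0],[20,0,0,0],[15,0,0,0],[8,0,0,0],[5,0,0,0],[0,0,0,0],[0,0,0,0]]

```text
t: 6.8
tcp_pos: [0.5113, 0.1745, 0.0527]
tool_rot: [0.041, 0.706, -0.04, 0.706]
force: [-0.2, 0.1, -1.0]
finger_gap: 0.508
```

Emit:
arm_command:
  series:
    - [[3,0,0,0],[3,0,0,0],[0,0,0,0],[0,0,0,0]]

```text
t: 7.2
tcp_pos: [0.5109, 0.1748, 0.0464]
tool_rot: [0.04, 0.706, -0.04, 0.706]
force: [-0.4, -0.0, -0.2]
finger_gap: 0.498
```

Emit:
arm_command:
  series:
    - [[2,0,0,0],[2,0,0,0],[0,0,0,0],[0,0,0,0]]

```text
t: 7.6
tcp_pos: [0.5108, 0.1747, 0.0422]
tool_rot: [0.04, 0.706, -0.04, 0.706]
force: [-0.5, -0.3, -0.7]
finger_gap: 0.499
```

Emit:
arm_command:
  series:
    - [[2,0,0,0],[2,0,0,0],[0,0,0,0],[0,0,0,0]]

```text
t: 8.0
tcp_pos: [0.5108, 0.1747, 0.0382]
tool_rot: [0.04, 0.706, -0.04, 0.706]
force: [-0.6, -0.0, -0.4]
finger_gap: 0.506
```

Emit:
arm_command:
  series:
    - [[2,0,0,0],[1,0,0,0],[0,0,0,0],[0,0,0,0]]

```text
t: 8.4
tcp_pos: [0.5114, 0.1751, 0.0362]
tool_rot: [0.041, 0.705, -0.04, 0.707]
force: [-1.1, 1.6, 6.3]
finger_gap: 0.5
```

Emit:
arm_command:
  series:
    - [[1,0,0,0],[1,0,0,0],[0,0,0,0],[0,0,0,0]]

```text
t: 8.8
tcp_pos: [0.5115, 0.1751, 0.036]
tool_rot: [0.041, 0.705, -0.04, 0.707]
force: [-3.9, 0.5, 19.4]
finger_gap: 0.51
```

Contact with the die about 15 mm proud means it is on the rollers. I'll unload, release, rise, shut the jaws and press.

Emit:
arm_command:
  series:
    - [[-3,0,0,0],[0,0,0,0]]

```text
t: 9.0
tcp_pos: [0.5115, 0.175, 0.037]
tool_rot: [0.04, 0.705, -0.04, 0.707]
force: [0.7, 3.2, 3.1]
finger_gap: 0.503
```

Emit:
arm_command:
  series:
    - [[0,0,0,0],[0,0,0,0],[0,0,0,0],[0,0,0,0],[-20,0,0,0],[-30,0,0,0],[-20,0,0,0],[0,0,0,0]]
  jaw: 75

```text
t: 9.8
tcp_pos: [0.5128, 0.1749, 0.1087]
tool_rot: [0.041, 0.704, -0.04, 0.708]
force: [0.8, -0.4, 0.6]
finger_gap: 0.749
```

Emit:
arm_command:
  series:
    - [[0,0,0,0],[0,0,0,0],[0,0,0,0],[0,0,0,0],[0,0,0,0],[0,0,0,0],[0,0,0,0],[0,0,0,0]]
  jaw: 0

```text
t: 10.6
tcp_pos: [0.5109, 0.1747, 0.1063]
tool_rot: [0.04, 0.706, -0.04, 0.706]
force: [-0.4, -0.5, -0.3]
finger_gap: 0.0
```

Run:
```python
from h import *
s=status.sense();T=pose(s);np.save("Tr.npy",T);im=snapshot("wrist")[:,:,::-1];cv2.imwrite("pics/wr.png",im)
print(s['t'],s['finger_gap'],T[:3,3],yaw(T))
```

```text
10.6 0.0002949240371069252 [0.5109 0.1747 0.1063] -6.531113789582347
```

View pics/wr.png

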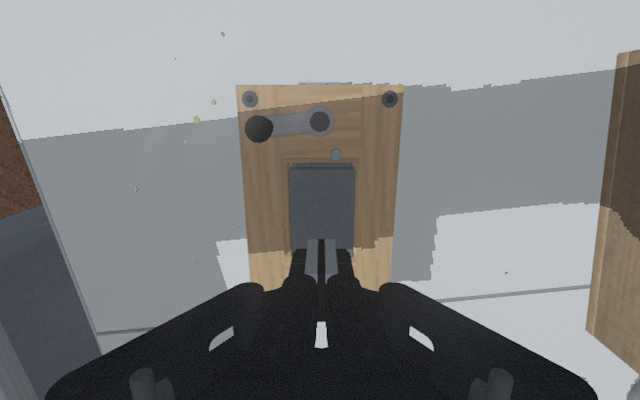

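The die stands squarely in the pocket, its top at about (290,168) to (355,168), and the latch is still open. Next I press at its centre.

Emit:
arm_command:
  series:
    - [[20,1,0.5,0],[15,0.6,0.5,0],[10,0,0,0],[4,0,0,0],[2,0,0,0],[0,0,0,0],[0,0,0,0]]

```text
t: 11.35
tcp_pos: [0.5122, 0.1761, 0.0558]
tool_rot: [0.04, 0.706, -0.04, 0.706]
force: [-0.6, -0.8, 0.9]
finger_gap: -0.004
```

Emit:
arm_command:
  series:
    - [[1,0,0,0],[1,0,0,0],[0,0,0,0],[0,0,0,0]]

```text
t: 11.75
tcp_pos: [0.512, 0.1763, 0.0544]
tool_rot: [0.04, 0.706, -0.04, 0.706]
force: [-1.3, -0.7, 7.3]
finger_gap: -0.001
```

Emit:
arm_command:
  series:
    - [[1,0,0,0],[1,0,0,0],[0,0,0,0],[0,0,0,0]]

```text
t: 12.15
tcp_pos: [0.5118, 0.1763, 0.0521]
tool_rot: [0.04, 0.706, -0.04, 0.706]
force: [-2.5, -0.3, 4.9]
finger_gap: -0.001
```

Going down past the rollers; continuing.

Emit:
arm_command:
  series:
    - [[2,0,0,0],[2,0,0,0],[0,0,0,0],[0,0,0,0]]

```text
t: 12.55
tcp_pos: [0.5117, 0.1762, 0.0473]
tool_rot: [0.04, 0.706, -0.04, 0.706]
force: [-2.1, 0.7, 2.6]
finger_gap: 0.006
```

Emit:
arm_command:
  series:
    - [[2,0,0,0],[2,0,0,0],[0,0,0,0],[0,0,0,0]]

```text
t: 12.95
tcp_pos: [0.5126, 0.1761, 0.043]
tool_rot: [0.04, 0.706, -0.04, 0.706]
force: [0.2, 0.2, -0.1]
finger_gap: 0.002
```

Emit:
arm_command:
  series:
    - [[2,0,0,0],[1,0,0,0],[0,0,0,0],[0,0,0,0]]

```text
t: 13.35
tcp_pos: [0.5121, 0.1761, 0.0403]
tool_rot: [0.04, 0.706, -0.04, 0.706]
force: [-0.1, 1.0, 0.0]
finger_gap: 0.001
```

Emit:
arm_command:
  series:
    - [[1,0,0,0],[1,0,0,0],[0,0,0,0],[0,0,0,0]]

```text
t: 13.75
tcp_pos: [0.5122, 0.1762, 0.04]
tool_rot: [0.04, 0.706, -0.04, 0.706]
force: [-2.7, -1.3, 13.0]
finger_gap: 0.002
```

Emit:
arm_command:
  series:
    - [[1,0,0,0],[0.5,0,0,0],[0,0,0,0],[0,0,0,0]]

```text
t: 14.15
tcp_pos: [0.5122, 0.1762, 0.04]
tool_rot: [0.04, 0.705, -0.04, 0.706]
force: [-4.0, -2.2, 23.8]
finger_gap: -0.006
```

TCP stays at 0.0400 under 24 N, which is exactly the medallion's height when the die is flush. I'll rise and then grip the latch knob.

Run:
```python
from h import *
T=np.load("Tr.npy")
k=ray("wrist",[(259,128)],.069,T)[0];p=ray("wrist",[(320,121)],.050,T)[0];print("knob",k,"pivot",p,"dist",np.linalg.norm((k-p)[:2]),"dir",np.degrees(np.arctan2(*(k-p)[:2][::-1])))
T=pose();T[2,3]=.10;plan([k[0],k[1],.10],-6.5,2,T)
```

```text
knob [0.4839 0.2397 0.069 ] pivot [0.5189 0.2389 0.05  ] dist 0.03502072726211395 dir 178.64186996583405
from [0.5122 0.1762 0.1   ] -6.5092666209157946 turn/row -8.086652275740134e-05
[-0.0, 30.0, -17.6], -0.000
[-0.0, 30.0, -17.6], -0.000
```

Emit:
arm_command:
  series:
    - [[-10,0,0,0],[-25,0,0,0],[-28,0,0,0],[0,0,0,0]]
  jaw: 0

```text
t: 14.55
tcp_pos: [0.5146, 0.1766, 0.1029]
tool_rot: [0.041, 0.703, -0.04, 0.708]
force: [1.0, 0.7, -0.4]
finger_gap: 0.001
```

Emit:
arm_command:
  series:
    - [[0,30,-17.6,0],[0,30,-17.6,0],[0,0,0,0],[0,0,0,0],[0,0,0,0],[0,0,0,0]]
  jaw: 45

```text
t: 15.15
tcp_pos: [0.4844, 0.239, 0.0995]
tool_rot: [0.041, 0.706, -0.041, 0.706]
force: [-0.0, 1.1, -0.3]
finger_gap: 0.446
```

Emit:
arm_command:
  series:
    - [[20,0,0,0],[15,0,0,0],[10,0,0,0],[0,0,0,0],[0,0,0,0]]

```text
t: 15.65
tcp_pos: [0.4843, 0.2395, 0.0548]
tool_rot: [0.041, 0.706, -0.041, 0.706]
force: [-0.5, 0.7, 0.1]
finger_gap: 0.446
```

Emit:
arm_command:
  series:
    - [[0,0,0,0],[0,0,0,0],[0,0,0,0],[0,0,0,0],[0,0,0,0],[0,0,0,0]]
  jaw: 0
  force: 20

```text
t: 16.25
tcp_pos: [0.4813, 0.2395, 0.0553]
tool_rot: [0.04, 0.708, -0.041, 0.704]
force: [-5.6, -0.4, 6.0]
finger_gap: 0.163
```

Run:
```python
from h import *
T=pose();print(status.sense()['force'],T[:3,3],yaw(T))
P=np.array([.5186,.2385]);k=T[:2,3];v=k-P;r=np.linalg.norm(v);a0=np.degrees(np.arctan2(v[1],v[0]));print("r",r,"a0",a0)
a1=263.5
A=np.radians(np.linspace(a0,a1+2,16));c=P+.036*np.c_[np.cos(A),np.sin(A)];c[0]=k
for d in np.diff(c,axis=0): print("%.1f %.1f"%tuple(T[:2,1:3].T@d*1e3),end="; ")
print(c[-1])
```

```text
[-5.6409 -0.3838  6.0042] [0.4813 0.2395 0.0553] -6.514696801699664
r 0.03730410206977654 a0 178.4411176501174
-3.5 1.8; -3.5 0.9; -3.4 1.2; -3.3 1.6; -3.1 1.9; -2.9 2.2; -2.7 2.5; -2.4 2.7; -2.1 3.0; -1.8 3.2; -1.5 3.3; -1.1 3.5; -0.8 3.6; -0.4 3.6; -0.1 3.6; [0.5158 0.2026]
```

Emit:
arm_command:
  series:
    - [[0,-3.5,-1.2,0],[0,-3.5,0.9,0],[0,-3.4,1.2,0],[0,-3.3,1.6,0],[0,-3.1,1.9,0],[0,-2.9,2.2,0],[0,-2.7,2.5,0],[0,-2.4,2.7,0]]

```text
t: 17.05
tcp_pos: [0.4885, 0.2132, 0.055]
tool_rot: [0.039, 0.709, -0.041, 0.703]
force: [-8.6, 0.4, 7.8]
finger_gap: 0.163
```

Emit:
arm_command:
  series:
    - [[0,-2.1,3,0],[0,-1.8,3.2,0],[0,-1.5,3.3,0],[0,-1.1,3.5,0],[0,-0.8,3.6,0],[0,-0.4,3.6,0],[0,-0.1,3.6,0],[0,0,0,0],[0,0,0,0]]

```text
t: 17.95
tcp_pos: [0.5125, 0.2015, 0.0546]
tool_rot: [0.038, 0.708, -0.041, 0.704]
force: [-6.3, -5.2, 2.0]
finger_gap: 0.166
```

Emit:
arm_command:
  series:
    - [[0,0.5,2,0],[0,0.3,2,0],[0,0,0,0],[0,0,0,0]]

```text
t: 18.35
tcp_pos: [0.5132, 0.2014, 0.0544]
tool_rot: [0.037, 0.711, -0.041, 0.701]
force: [-10.3, -5.3, 7.3]
finger_gap: 0.164
```

Run:
```python
from h import *
s=status.sense();T=pose(s);print(s['t'],s['force'],T[:3,3],yaw(T))
im=snapshot("wrist")[:,:,::-1];cv2.imwrite("pics/wl.png",im)
```

```text
18.35 [-10.2654  -5.3351   7.3138] [0.5132 0.2014 0.0544] -6.379288383790417
```

Emit:
arm_command:
  series:
    - [[0,0,2,0],[0,0,2,0],[0,0,0,0],[0,0,0,0]]

```text
t: 18.8
tcp_pos: [0.5133, 0.2011, 0.0542]
tool_rot: [0.037, 0.713, -0.042, 0.698]
force: [-15.4, -3.9, 11.0]
finger_gap: 0.16
```

Run:
```python
from h import *
s=status.sense();T=pose(s);print(s['t'],s['force'],T[:3,3],yaw(T))
im=snapshot("wrist")[:,:,::-1]
cv2.imwrite("pics/wl2.png",cv2.resize(im[100:330,180:460],None,fx=2.6,fy=2.6,interpolation=cv2.INTER_CUBIC))
```

```text
18.8 [-15.4345  -3.9254  11.0483] [0.5133 0.2011 0.0542] -6.404087816444593
```

View pics/wl2.png

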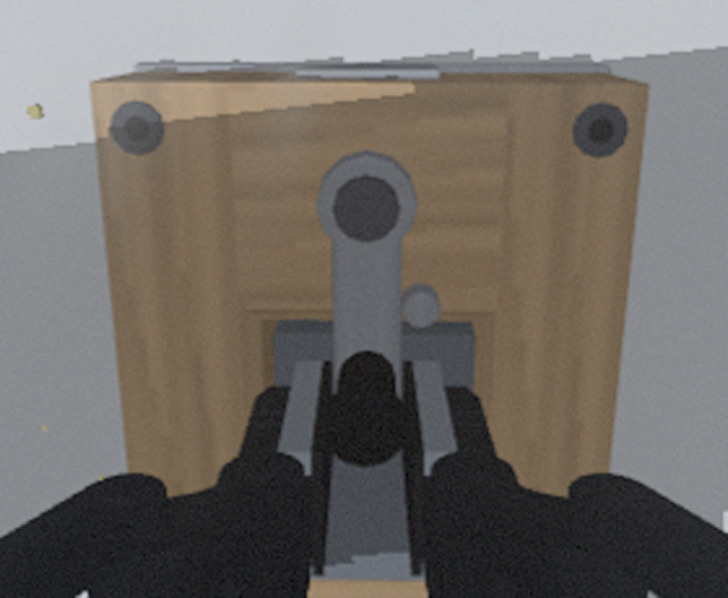

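The latch points along the jig's -y, over the die's end and against the stop pin at (420,305); TCP no longer moves as the force rises. I'll relax, release and withdraw.

Emit:
arm_command:
  series:
    - [[0,0,-3,0],[0,0,-3,0],[0,0,-1,0],[0,0,0,0]]

```text
t: 19.25
tcp_pos: [0.513, 0.2014, 0.0545]
tool_rot: [0.037, 0.709, -0.041, 0.703]
force: [-6.2, -7.5, 3.6]
finger_gap: 0.164
```

Emit:
arm_command:
  series:
    - [[0,0,0,0],[0,0,0,0],[0,0,0,0],[0,0,0,0],[0,0,0,0]]
  jaw: 45

```text
t: 19.75
tcp_pos: [0.5171, 0.2042, 0.0549]
tool_rot: [0.04, 0.706, -0.04, 0.706]
force: [-0.5, -0.6, -0.2]
finger_gap: 0.45
```

Emit:
arm_command:
  series:
    - [[-15,0,0,0],[-30,0,0,0],[-40,0,0,0],[-30,0,0,0],[0,-30,0,0],[0,-30,0,0],[0,0,0,0],[0,0,0,0]]

```text
t: 20.55
tcp_pos: [0.51, 0.1442, 0.1699]
tool_rot: [0.041, 0.706, -0.041, 0.706]
force: [0.4, -0.2, 1.1]
finger_gap: 0.449
```

Run:
```python
from h import *
s=status.sense();T=pose(s);print(s['t'],s['force'],T[:3,3])
im=snapshot("wrist")[:,:,::-1]
u=proj("wrist",[[.512,.176,.038]],T)[0];print(u);x,y=(u-[100,75]).astype(int).clip(0)
cv2.imwrite("pics/wf.png",cv2.resize(im[y:y+150,x:x+200],None,fx=4,fy=4,interpolation=cv2.INTER_CUBIC));np.save("Tf.npy",T);print(x,y)
```

```text
20.55 [ 0.387  -0.2164  1.0586] [0.51   0.1442 0.1699]
[317.7001 155.4666]
217 80
```

View pics/wf.png

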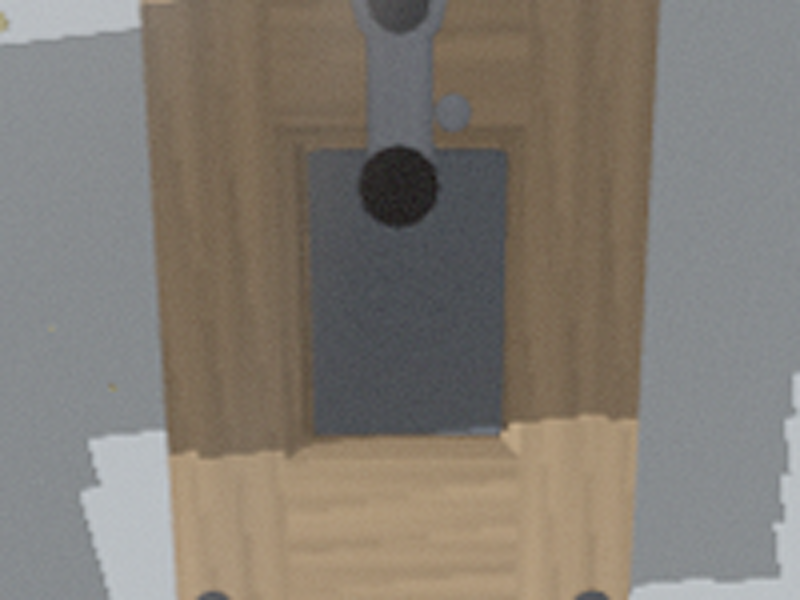

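The die sits in the pocket with an even margin all round. The latch lies over its end with its edge at x≈433, touching the pin at about 435. I'll hand in.

```bash
python3 -c "
from station import ticket;print(ticket.sign_off())"
```

```text
the job is handed in; nothing more can be done
None
```

The rectangular die is locked in the jig, medallion side up, and I handed the job in at about 20.6 s of the 61 s allowed.

- **Fitting:** I gripped the grey die across its width and lowered it into the pocket until it stopped on the rollers, about 15 mm proud. I then pressed it down with the shut fingers. The press ended at z = 0.0400 m and did not move under 24 N, which is the medallion's height when the die is flush.
- **Latch:** I gripped the knob and swung the latch round until it stopped moving as the force rose from 10 to 15 N. I then let go and withdrew.
- **Last checks:** The final wrist picture shows the die sitting evenly in the pocket. The latch lies straight along the jig over the die's end, against its stop pin, and the gripper is clear of everything.
- **Not checked:** I judged flushness from the press height and the top view, not at each corner. I never touched the round die, the soap or the wooden stamp, but took no final picture of them.

No check failed. The two early estimates of the jig's position differed by about 4 mm, and a closer look before the fit settled it.

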